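# Eject the orange backup cartridge and file it in the sloping rack

## Task

The backup on the orange-capped cartridge is finished: press the eject key in front of its bay all the way down so that the cartridge rises, then take hold of its exposed top edge, draw it straight up out of the dock and put it fully home in one of the two empty sleeves of the sloping white rack, cap upwards. Leave the other cartridges, the mug and the box of clips where they are.

Things in the scene. Friction and masses are not known exactly. Their poses are not given: they have to be found in the camera images.
- dock: grey backup dock, 130 mm deep (its x, -68 to +62 mm) x 152 mm wide (its y) x 122 mm high, fixed; origin on the desk under it, x points to its back, the eject keys are at its front. Three upright bays, each 77 mm (x) x 17 mm (y), open in its flat top face at x = +12 mm and y = +45, 0, -45 mm. A spring in each bay presses its cartridge against the -y wall: drawing it out takes a few N.
- eject_1_top (a point): middle of the top of the white eject key of the bay at y = +45 mm of the dock: a key 17 x 21 mm, 63 mm in front of the bay's centre, standing 30 mm above the dock's top face when up; the point moves with the key. Push it straight down.
- eject_2_top (a point): middle of the top of the white eject key of the bay at y = 0 mm of the dock: a key 17 x 21 mm, 63 mm in front of the bay's centre, standing 30 mm above the dock's top face when up; the point moves with the key. Push it straight down.
- eject_3_top (a point): middle of the top of the white eject key of the bay at y = -45 mm of the dock: a key 17 x 21 mm, 63 mm in front of the bay's centre, standing 30 mm above the dock's top face when up; the point moves with the key. Push it straight down.
- eject_1 (a joint): travel of the eject key of the bay at y = +45 mm, in m: 0 = up, 0.024 = fully down at a solid stop. Pushing down takes about 5 to 10 N and raises this bay's cartridge (22 mm when fully down, leaving the top 20 mm exposed); the key stays where it is left and holds the cartridge up.
- eject_2 (a joint): travel of the eject key of the bay at y = 0 mm, in m: 0 = up, 0.024 = fully down at a solid stop. Pushing down takes about 5 to 10 N and raises this bay's cartridge (22 mm when fully down, leaving the top 20 mm exposed); the key stays where it is left and holds the cartridge up.
- eject_3 (a joint): travel of the eject key of the bay at y = -45 mm, in m: 0 = up, 0.024 = fully down at a solid stop. Pushing down takes about 5 to 10 N and raises this bay's cartridge (22 mm when fully down, leaving the top 20 mm exposed); the key stays where it is left and holds the cartridge up.
- cart_orange_mid (a point): the one to move: cartridge 74 mm wide (its x) x 14 mm thick (its y) x 104 mm tall (its z), about 0.15 kg, black with a white label and a bright orange ribbed cap on its top 18 mm; the point is its centre, half-way up, 52 mm below its top edge. Stands upright in one of the dock's three bays (which one varies), its top 2 mm below the dock's top face. Once raised it must go up another 100 mm to be clear.
- cart_blue_mid (a point): cartridge 74 mm wide (its x) x 14 mm thick (its y) x 104 mm tall (its z), about 0.15 kg, black with a white label and a blue ribbed cap on its top 18 mm; the point is its centre, half-way up, 52 mm below its top edge. Stands upright in one of the dock's three bays (which one varies), its top 2 mm below the dock's top face. Leave it.
- cart_green_mid (a point): cartridge 74 mm wide (its x) x 14 mm thick (its y) x 104 mm tall (its z), about 0.15 kg, black with a white label and a green ribbed cap on its top 18 mm; the point is its centre, half-way up, 52 mm below its top edge. Stands upright in one of the dock's three bays (which one varies), its top 2 mm below the dock's top face. Leave it.
- cart_yellow_mid (a point): cartridge 74 mm wide (its x) x 14 mm thick (its y) x 104 mm tall (its z), about 0.15 kg, black with a white label and a yellow ribbed cap on its top 18 mm; the point is its centre, half-way up, 52 mm below its top edge. Stands in the rack's right sleeve. Leave it.
- rack: white sheet-metal storage rack, about 118 mm deep (its x) x 150 mm wide (its y), 105 mm high at the sleeves' back rim, fixed; origin under its middle on the desk; x points to its back. Three sleeves side by side along y, all leaning 30 degrees to the front (-x): their mouths face up and to the front.
- pocket_left: left (+y) sleeve of the rack, empty at the start: inside 82 mm (its x) x 20 mm (its y), walls 3 mm thick, 50 mm high along its z. Origin: centre of its floor. Its z axis leads out of the mouth, leaning 30 degrees from vertical to the rack's front; its y is horizontal, along the row (45 mm apart). A cartridge that is home stands on the floor, centre 52 mm up z, 54 mm sticking out.
- pocket_middle: middle sleeve of the rack, empty at the start: inside 82 mm (its x) x 20 mm (its y), walls 3 mm thick, 50 mm high along its z. Origin: centre of its floor. Its z axis leads out of the mouth, leaning 30 degrees from vertical to the rack's front; its y is horizontal, along the row (45 mm apart). A cartridge that is home stands on the floor, centre 52 mm up z, 54 mm sticking out.
- clips_box_mid (a point): small red box of paper clips, 45 x 70 x 20 mm, lying loose on the desk beyond the rack; the point is its centre. Leave it.
- mug_red: red mug, 84 mm across, 91 mm high, standing on the desk beyond rack and telephone; origin under its middle. Leave it.

How it is judged:
On the way, in this order (a step that is already met when the one before it is completed fails the run):
1. the orange cartridge has been raised in its bay by its eject key, untouched by the gripper (z of cart_orange_mid in the frame of dock between 0.085 and 0.096 m and contact force between cart_orange and the fingers below 0.3 N), for 0.2 s.
2. the orange cartridge has been drawn clear of the dock (height (world z) of cart_orange_mid above 0.176 m), for 0.1 s.
At the end, for the whole second after the job is handed in: The orange cartridge stands released and still in the left or middle sleeve, cap up: centre within 8 mm along the sleeve's width, 7 mm across it and 46 to 58 mm above its floor, leaning with it within 0.2 rad. Other cartridges have moved less than 6 mm, mug and clips less than 30 mm (((x of cart_orange_mid in the frame of pocket_left between -0.008 and 0.008 m and y of cart_orange_mid in the frame of pocket_left between -0.007 and 0.007 m and z of cart_orange_mid in the frame of pocket_left between 0.046 and 0.058 m and angle between the z axis of cart_orange_mid and the z axis of pocket_left, either way round below 0.2 rad and angle between cart_orange_mid's own z axis and vertical below 1 rad) or (x of cart_orange_mid in the frame of pocket_middle between -0.008 and 0.008 m and y of cart_orange_mid in the frame of pocket_middle between -0.007 and 0.007 m and z of cart_orange_mid in the frame of pocket_middle between 0.046 and 0.058 m and angle between the z axis of cart_orange_mid and the z axis of pocket_middle, either way round below 0.2 rad and angle between cart_orange_mid's own z axis and vertical below 1 rad)) and linear speed of cart_orange below 0.02 m/s and contact force between cart_orange and the fingers below 0.1 N and distance of each of cart_blue_mid, cart_green_mid, cart_yellow_mid from where it was at the start of the episode below 0.006 m and distance of each of clips_box_mid, mug_red from where it was at the start of the episode below 0.03 m); the robot touches nothing.
It fails at once if the blue cartridge is moved by more than 6 mm (distance of cart_blue_mid from where it was at the start of the episode above 0.006 m).
It fails at once if the green cartridge is moved by more than 6 mm (distance of cart_green_mid from where it was at the start of the episode above 0.006 m).
It fails at once if the yellow cartridge is moved by more than 6 mm (distance of cart_yellow_mid from where it was at the start of the episode above 0.006 m).
It fails at once if the box of clips is moved by more than 30 mm (distance of clips_box_mid from where it was at the start of the episode above 0.03 m).
It fails at once if the mug is moved by more than 30 mm (distance of mug_red from where it was at the start of the episode above 0.03 m).
It also fails if it takes over 54 s, if anything falls off the work surface, if the arm or the gripper's body presses on something with over 40 N, if the wrist force passes 120 N, or if a joint passes its speed limit or range.

## Robot

A 7-joint arm with a two-finger parallel gripper is mounted at the origin on a cart in front of the work surface, level with it; the furniture and walls round the work are solid. World frame = base frame: x ahead of the robot, y to its left, z up, the work surface at z = 0. Lengths are in m, angles in rad, forces in N, time in s.
With the tool pointing down it reaches from about 0.4 to 0.875 m from the base axis. Payload 19.3 kg.
Tool frame: the origin (TCP) lies midway between the tips of the shut fingers; the grasp point (between the pads) lies 19 mm behind it; z points along the fingers, y is the line along which they close (so a half turn about z gives the same grasp; the last joint's range is limited). The gripper opens to 85 mm and grips with 20 to 120 N. Pads are 22 mm wide; open, the fingers measure 114 mm over their backs; the gripper's body (76 mm by 85 mm) begins 54 mm behind the grasp point. The pads swing forward as they close: fully open they stand 13 mm farther back than shut.
Start: joints at [1.171, 0.521, -0.036, 1.599, 0.021, 1.021, -0.113], TCP at [0.202, -0.591, 0.231] pointing down, gripper open.
Joint ranges: [-2.91, 2.91], [-0.3, 2.13], [-1.5, 1.42], [0.17, 2.43], [-1.26, 4.41], [0.16, 1.93], [-2.52, 2.52]. Speed limits (rad/s): [1.89, 1.89, 2.39, 2.39, 3.01, 3.01, 3.01].

## Interface

Orientations are given as [roll, pitch, yaw] about the fixed x, y, z axes, in that order (R = Rz(yaw) Ry(pitch) Rx(roll)).
In Python, from workcell import * gives the robot as it stands. The module is installed in compiled form; this text tells all that it offers.
- The arm moves only by the tool play_rows, never from a script. Its argument "deltas" is a list of rows, each a list of 7 numbers: the shift along the tool's x, y, z in units of 500 mm (1.0 is 500 mm), then the turn, a rotation vector about the tool's x, y, z in units of 120 degrees (1.0 is 120 degrees), then the closure, from 0 (fully open) to 1 (shut). A call has 1 to 10 rows; each row is the pose to reach, as a shift and turn from the pose commanded when the call began, along the tool's axes at that moment; what a row does not reach only later rows make up. A row lasts 1/10 s, in which the tool goes at most 50 mm and 8.59 degrees, less where a joint would pass 70% of its speed; a pose out of reach is approached as far as the arm can. A call with a number of a shift or a turn outside -1 to 1 is refused whole. A call with a gripper value outside its range is refused whole. The fingers move at their own pace and stop on an object; "newtons" is the grip in N (left out, the last holds). Time passes only in rows, so rows that repeat a pose let the fingers close. It gives the time, the measured TCP pose, the force, the opening and the grip force at its end, in the units of the state.
- observe(): the state, without advancing time (a new reading comes with each control period).
- grab_frame(name): name is "scene" or "top" or "wrist"; returns the picture (400x640x3 uint8, red, green, blue); there is no depth.
- get_calibration(name): a dict with "fovy" (degrees; the focal length in pixels is half the picture's height over the tangent of half this angle, whatever the lens; pixels are square), "cx", "cy" (the principal point, pixels), "xyz" and "rotation" of the camera in the world. Camera axes: x right, y down, z forward; pixel columns grow to the right and rows downward; lengths in m; the calibration is good to about 2 mm. A picture is of the moment at which its call begins: read the wrist's pose just before it. get_calibration takes no time and is no camera call; for the wrist camera it gives the pose at the moment of the call.
- job_done(): hands the job in; it is judged then, once.
The state is a dict: "clock": time; "qpos": joint angles; "qd": joint speeds; "joint_efforts": joint torques, N m; "position": TCP position; "tool_rot": TCP orientation; "force": force on the tool from outside, world axes, zero at the start; "moment": the same for the moment, N m; "grip_width": finger opening in m; "finger_force": force on a finger pad.
Only numpy, scipy, OpenCV 4.12 (cv2) and the standard library are available. Lean on these libraries where they do the work, as an engineer would, in place of code of your own. Each camera call takes 0.05 s, during which the arm holds its last target. There are 200 camera calls.

## Working session

There is one attempt and no reset: what is moved stays moved. The work goes in short steps, Python scripts to look and compute and a tool call to move; the robot and the scene stay as the last step left them, time stands still between calls to the robot, and variables do not carry over. Pictures are saved under pics/ and viewed, at most 11 in all, crops included, and the job is handed in when it is done.

Besides the shell and the picture viewer there is one more tool, called after "Request:" in YAML: its name, and indented under it one key for each argument. play_rows: Moves the arm, as the interface text tells. Its arguments: {"type":"object","properties":{"deltas":{"type":"array"},"newtons":{"type":"number"}},"required":["deltas"]}

```bash
mkdir -p pics
python3 - <<'E'
from workcell import *
import cv2
print(observe())
for n in("scene","top","wrist"):
    c=get_calibration(n);print(n,c)
    cv2.imwrite(f"pics/{n}0.png",grab_frame(n)[:,:,::-1])
E
```

```text
{'clock': 0.0, 'qpos': array([ 1.1707686 ,  0.52202297, -0.0363369 ,  1.60001238,  0.02119318,
        1.02109874, -0.11278963]), 'qd': array([ 0.00027541, -0.00018787,  0.00150368, -0.00030848, -0.00048272,
        0.00018442, -0.00114774]), 'joint_efforts': array([-7.94539155e-04, -9.27098250e+01,  1.97971947e+00, -3.69931591e+01,
        1.78741099e-02,  8.15264066e-03, -4.66879058e-06]), 'position': array([ 0.2022851 , -0.59099567,  0.23071848]), 'tool_rot': array([-3.14043821e+00,  7.24298004e-05,  3.29832913e-01]), 'force': array([ 0.39386615, -0.12259182,  1.18340791]), 'moment': array([-0.03289589, -0.00342676, -0.03746943]), 'finger_force': 0.0, 'grip_width': 0.08536736884012601}
scene {'fovy': 42.57260474736585, 'cx': 329.4382852098794, 'cy': 197.83665938227102, 'xyz': array([0.09828249, 0.23883623, 0.81617818]), 'rotation': array([-2.43034414,  0.00481625, -2.35026582])}
top {'fovy': 47.22735068996288, 'cx': 313.9929542995293, 'cy': 205.63364850166403, 'xyz': array([ 0.33266459, -0.1973494 ,  1.15036451]), 'rotation': array([-2.92663069e+00,  9.36778119e-04, -1.55481047e+00])}
wrist {'fovy': 63.569654937990684, 'cx': 325.55593214901154, 'cy': 200.82604083995975, 'xyz': array([ 0.27100789, -0.5671653 ,  0.37450618]), 'rotation': array([ 2.85645864e+00,  2.06591894e-03, -1.23963361e+00])}
```

View pics/top0.png

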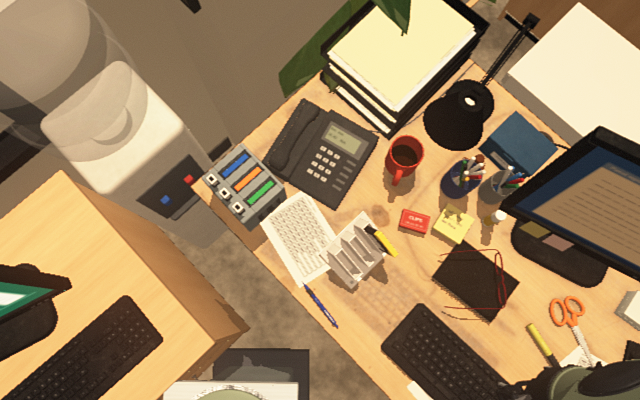

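View pics/scene0.png

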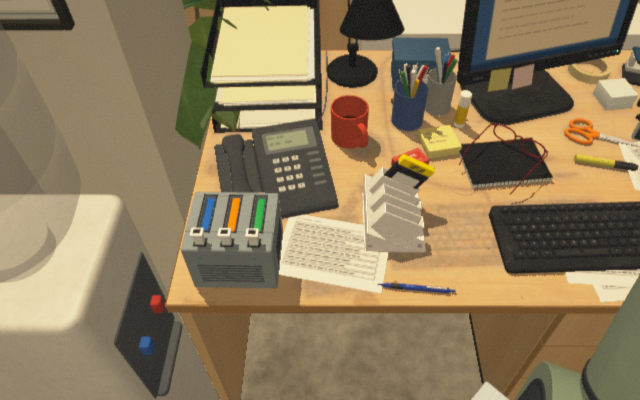

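The orange cap is in the middle bay, at top (247,178) and scene (234,215). The rack is near top (357,250), with yellow in its right sleeve. I'll measure the dock from the cap masks and zoom in on the rack.

```bash
cat > h.py <<'E'
from workcell import *
import numpy as np, cv2
from scipy.spatial.transform import Rotation as R
def K(n):
    c=get_calibration(n); return 200/np.tan(np.radians(c['fovy']/2)),c['cx'],c['cy'],np.array(c['xyz']),R.from_euler('xyz',c['rotation']).as_matrix()
def ray(k,p):
    f,cx,cy,o,M=k; d=M@np.array([(p[0]-cx)/f,(p[1]-cy)/f,1]); return o,d/np.linalg.norm(d)
def onz(k,p,z):
    o,d=ray(k,p); return o+d*(z-o[2])/d[2]
def tri(k1,p1,k2,p2):
    o1,d1=ray(k1,p1);o2,d2=ray(k2,p2)
    t=np.linalg.lstsq(np.c_[d1,-d2],o2-o1,rcond=None)[0]
    a,b=o1+t[0]*d1,o2+t[1]*d2; return (a+b)/2,np.linalg.norm(a-b)
def proj(k,P):
    f,cx,cy,o,M=k; q=M.T@(np.asarray(P)-o); return np.array([cx+f*q[0]/q[2],cy+f*q[1]/q[2]])
HUE={'orange':(8,18),'blue':(100,118),'green':(50,80),'yellow':(22,32)}
def mask(img,c,box):
    h=cv2.cvtColor(img,cv2.COLOR_BGR2HSV);x0,y0,x1,y1=box
    m=cv2.inRange(h,(HUE[c][0],150,90),(HUE[c][1],255,255));z=np.zeros_like(m);z[y0:y1,x0:x1]=m[y0:y1,x0:x1]
    n,l,s,ce=cv2.connectedComponentsWithStats(z)
    i=1+np.argmax(s[1:,4]);return (l==i).astype(np.uint8),ce[i],s[i,4]
E
python3 - <<'E'
from h import *
np.set_printoptions(precision=4,suppress=True)
I={n:cv2.imread(f'pics/{n}0.png') for n in('top','scene')}
B={'top':(195,140,285,235),'scene':(180,180,285,250)}
k={n:K(n) for n in I}
for n in I:
    for c in('blue','orange','green'):
        m,ce,a=mask(I[n],c,B[n])
        ys,xs=np.nonzero(m); P=np.array([onz(k[n],(x,y),.12)[:2] for x,y in zip(xs,ys)]).astype(np.float32)
        r=cv2.minAreaRect(P); print(n,c,ce,a,P.mean(0),r)
        
ct=I['top'][200:295,315:410];cs=I['scene'][145:260,350:445]
cv2.imwrite('pics/z1.png',np.hstack([cv2.resize(ct,(400,400),interpolation=2),cv2.resize(cs,(330,400),interpolation=2)]))
ct=I['top'][140:235,195:290];cs=I['scene'][180:295,180:285]
cv2.imwrite('pics/z2.png',np.hstack([cv2.resize(ct,(400,400),interpolation=2),cv2.resize(cs,(365,400),interpolation=2)]))
E
```

```text
top blue [234.685  165.1496] 127 [ 0.6521 -0.0048] ((0.6525445580482483, -0.0056187305599451065), (0.010613445192575455, 0.07016830146312714), 44.327293395996094)
top orange [247.0865 178.4952] 208 [ 0.62   -0.0355] ((0.6204085946083069, -0.03619496524333954), (0.015949008986353874, 0.07627028226852417), 44.25001525878906)Traceback (most recent call last):
  File "<stdin>", line 8, in <module>
  File "h.py", line 21, in mask
    i=1+np.argmax(s[1:,4]);return (l==i).astype(np.uint8),ce[i],s[i,4]
        ~~~~~~~~~^^^^^^^^^
    return _wrapfunc(a, 'argmax', axis=axis, out=out, **kwds)
    return bound(*args, **kwds)
ValueError: attempt to get argmax of an empty sequence
```

```bash
sed -i "s/'green':(50,80)/'green':(50,90)/; s/150,90/120,60/" h.py
python3 - <<'E'
from h import *
np.set_printoptions(precision=4,suppress=True)
I={n:cv2.imread(f'pics/{n}0.png') for n in('top','scene')}
B={'top':(195,140,285,235),'scene':(180,180,285,250)}
k={n:K(n) for n in I}
for n in I:
    for c in('blue','orange','green'):
      try:
        m,ce,a=mask(I[n],c,B[n])
        ys,xs=np.nonzero(m); P=np.array([onz(k[n],(x,y),.12)[:2] for x,y in zip(xs,ys)]).astype(np.float32)
        r=cv2.minAreaRect(P); print(n,c,ce,a,P.mean(0),r)
      except ValueError: print(n,c,'none')
ct=I['top'][200:295,315:410];cs=I['scene'][145:260,350:445]
cv2.imwrite('pics/z1.png',np.hstack([cv2.resize(ct,(400,400),interpolation=2),cv2.resize(cs,(330,400),interpolation=2)]))
ct=I['top'][140:235,195:290];cs=I['scene'][180:295,180:285]
cv2.imwrite('pics/z2.png',np.hstack([cv2.resize(ct,(400,400),interpolation=2),cv2.resize(cs,(365,400),interpolation=2)]))
E
```

```text
top blue [234.5   165.128] 164 [ 0.6521 -0.0044] ((0.6523531675338745, -0.004617106169462204), (0.012723734602332115, 0.07186727225780487), 44.33983612060547)
top orange [224.482  211.5222] 946 [0.5407 0.0131] ((0.5445724725723267, 0.007475994527339935), (0.20679627358913422, 0.05374667048454285), 47.828575134277344)
top green [259.9829 192.0971] 175 [ 0.5878 -0.067 ] ((0.5880832076072693, -0.06711235642433167), (0.013440873473882675, 0.07266924530267715), 44.00203323364258)
scene blue [207.8233 213.2198] 232 [ 0.6523 -0.0051] ((0.6517999172210693, -0.004214098677039146), (0.01303287222981453, 0.07190434634685516), 44.044029235839844)
scene orange [200.5429 195.0286] 385 [ 0.6967 -0.0217] ((0.6616378426551819, 0.002505190670490265), (0.05095400661230087, 0.1550711840391159), 45.07291793823242)
scene green [259.1562 213.5357] 224 [ 0.5884 -0.0683] ((0.5874813795089722, -0.06716042757034302), (0.013120517134666443, 0.06943003833293915), 44.11668014526367)
```

View pics/z1.png

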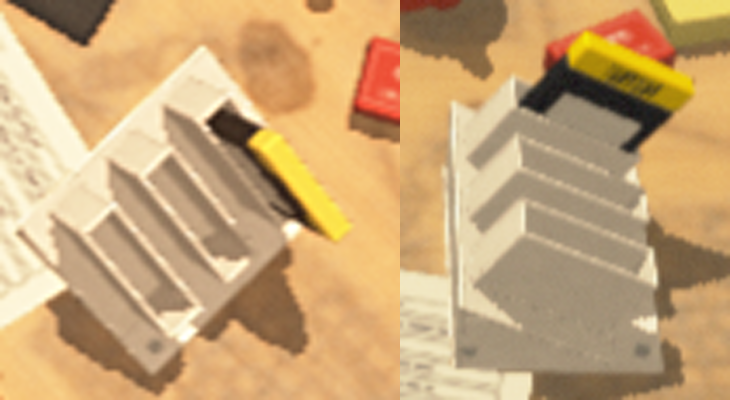

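View pics/z2.png

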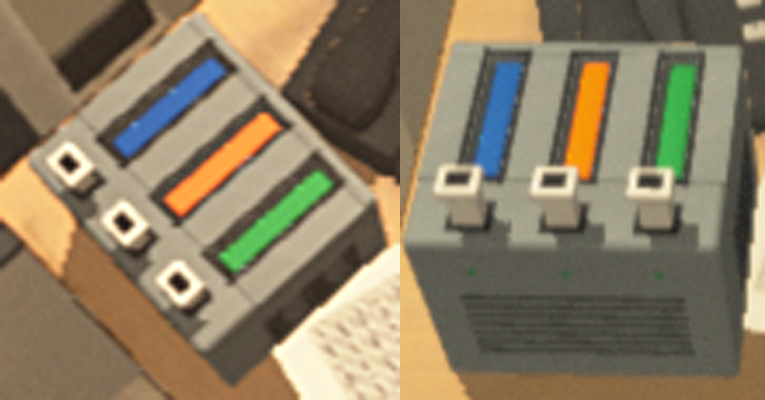

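The zooms show the dock with blue, orange and green at dock +y, 0 and -y, and orange in the middle bay. The key-2 hole is at top (224.7,193) and scene (224.6,232). The rack's base plate has corners at about top (320,256), (352,288), (364,212) and (385,254), and its sleeves lean toward the lower right.

Run:
```python
from h import *
np.set_printoptions(precision=4,suppress=True)
kt,ks=K('top'),K('scene')
print('key',tri(kt,(224.7,193),ks,(224.6,232)))
C=[onz(kt,(315+u*95/400,200+v*95/400),.0)[:2] for u,v in((20,235),(155,372),(295,228),(205,50))]
for i in range(4): print(C[i],np.linalg.norm(C[i]-C[i-1]),np.degrees(np.arctan2(*(C[i]-C[i-1])[::-1])))
print('centre',np.mean(C,0))
T=lambda u,v:(315+u*95/400,200+v*95/400); S=lambda u,v:(350+(u-400)*95/330,145+v*115/400)
for nm,a,b in(('mid back?',(165,150),(517,140)),('left back',(112,203),(523,205)),('yellow capA',(258,135),(575,35)),('capB',(340,238),(690,85))): print(nm,tri(kt,T(*a),ks,S(*b)))
c=get_calibration('wrist');o=observe();Rt=R.from_euler('xyz',o['tool_rot']).as_matrix();Rc=R.from_euler('xyz',c['rotation']).as_matrix()
print(Rt.T@(c['xyz']-o['position']),Rt.T@Rc)
```

```text
key (array([0.5774, 0.009 , 0.1489]), np.float64(0.00046370684783401673))
[ 0.4549 -0.2088] 0.15961049620408455 135.82570151329722
[ 0.3757 -0.2892] 0.11292904109008273 -134.5756728785888
[ 0.4617 -0.373 ] 0.12007785161217453 -44.22509869037178
[ 0.5694 -0.32  ] 0.12001002874658832 26.192130733999416
centre [ 0.4654 -0.2978]
mid back? (array([ 0.4918, -0.2876,  0.0982]), np.float64(0.0019260393560779233))
left back (array([ 0.4623, -0.259 ,  0.0924]), np.float64(0.0027909589483159996))
yellow capA (array([ 0.4939, -0.3324,  0.1449]), np.float64(0.000768998039971013))
capB (array([ 0.4455, -0.3806,  0.1063]), np.float64(0.001679581032002049))
[ 0.0727 -0.0005 -0.1437] [[ 0.0014 -0.9596 -0.2812]
 [ 1.      0.0017 -0.0007]
 [ 0.0011 -0.2812  0.9596]]
```

The key agrees with the prediction from the caps to within 1.5 mm. I'll move the wrist camera above the rack, shutting the fingers on the way.

Request:
play_rows:
  deltas:
    - [0.056,-0.032,-0.01,0,0,-0.03,1]
    - [0.112,-0.064,-0.02,0,0,-0.06,1]
    - [0.19,-0.11,-0.04,0,0,-0.1,1]
    - [0.27,-0.155,-0.04,0,0,-0.14,1]
    - [0.35,-0.2,-0.04,0,0,-0.18,1]
    - [0.43,-0.247,-0.04,0,0,-0.21,1]
    - [0.5,-0.287,-0.04,0,0,-0.222,1]
    - [0.558,-0.32,-0.04,0,0,-0.222,1]
    - [0.558,-0.32,-0.04,0,0,-0.222,1]
    - [0.558,-0.32,-0.04,0,0,-0.222,1]

```text
clock: 1.15
position: [0.4147, -0.3493, 0.2511]
tool_rot: [-3.141, 0.0, 0.796]
force: [-0.5, -0.7, 0.6]
grip_width: -0.0002
finger_force: 0.0
```

```bash
cat >> h.py <<'E'
def rel(p,R2):
    "shift and turn in move units from current measured pose to pose (p,R2)"
    o=observe();R1=R.from_euler('xyz',o['tool_rot'])
    return (R1.inv().apply(np.asarray(p)-o['position'])/.5).round(4),((R1.inv()*R2).as_rotvec()/np.radians(120)).round(4)
def st():
    o=observe();print(o['clock'],o['position'].round(4),np.degrees(o['tool_rot']).round(2),'F',o['force'].round(1),'w',round(o['grip_width'],4),o['finger_force'],'q',o['qpos'].round(2))
E
python3 - <<'E'
from h import *
st();import pickle
k=K('wrist');im=grab_frame('wrist')[:,:,::-1].copy();cv2.imwrite('pics/w1raw.png',im);pickle.dump(k,open('k1.p','wb'))
cv2.imwrite('pics/w1.png',cv2.resize(im[0:260,130:520],(780,520),interpolation=2))
E
```

```text
1.15 [ 0.4147 -0.3493  0.2511] [-1.7998e+02  1.0000e-02  4.5600e+01] F [-0.5 -0.7  0.6] w -0.0002 0.0 q [ 0.77  0.38 -0.23  1.79  0.1   0.99 -0.28]
```

View pics/w1.png

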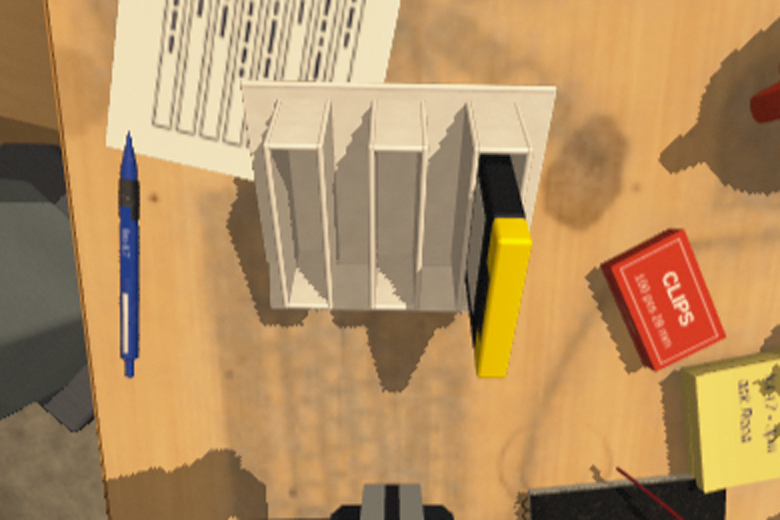

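The rack shows clearly: the left sleeve's back rim runs from (266,149) to (322,149) in the zoom, the middle's from (372,150) to (427,150), and the front rims sit at y≈308.

Run:
```python
from h import *
import pickle
np.set_printoptions(precision=4,suppress=True)
k=pickle.load(open('k1.p','rb'));W=lambda u,v:(130+u/2,v/2)
B=[(266,149),(322,149),(372,150),(427,150),(474,152),(528,152)]
P=np.array([onz(k,W(*b),.105)[:2] for b in B]);print(P)
print('widths',np.linalg.norm(np.diff(P,axis=0),axis=1))
d=np.polyfit(P[:,0],P[:,1],1);yaw=np.arctan(d[0]);print('row dir',np.degrees(yaw),'-> rack yaw',np.degrees(yaw)+90)
F=np.array([onz(k,W(*b),.061)[:2] for b in((288,306),(331,308),(373,309),(418,310))]);print('front',F)
th=yaw+np.pi/2;xr=np.array([np.cos(th),np.sin(th)]);yr=np.array([-xr[1],xr[0]])
for nm,Q in(('back',P),('front',F)): print(nm,Q@xr,Q@yr)
# base plate rear corners z~0.0
for b in((243,83),(555,87)): q=onz(k,W(*b),.0)[:2];print('base',q@xr,q@yr)
```

```text
[[ 0.4458 -0.242 ]
 [ 0.4627 -0.2585]
 [ 0.4774 -0.2734]
 [ 0.4939 -0.2896]
 [ 0.5075 -0.3039]
 [ 0.5238 -0.3198]]
widths [0.0235 0.021  0.0231 0.0198 0.0227]
row dir -45.02423635595502 -> rack yaw 44.97576364404498
front [[ 0.395  -0.2929]
 [ 0.4102 -0.3092]
 [ 0.4254 -0.3247]
 [ 0.4417 -0.3413]]
back [0.1443 0.1446 0.1445 0.1448 0.1442 0.1445] [-0.4863 -0.5099 -0.5309 -0.554  -0.5737 -0.5964]
front [0.0724 0.0716 0.0714 0.0712] [-0.4864 -0.5086 -0.5303 -0.5536]
base 0.1876280594091598 -0.45566507492885416
base 0.1876958000126284 -0.6295734998887725
```

Rack yaw is 45°. The left sleeve's mouth centre sits at rack-direction coordinates (0.108, -0.497). Next I go above the eject key at dock yaw.

Request:
play_rows:
  deltas:
    - [0.04,-0.015,0,0,0,-0.04,1]
    - [0.11,-0.04,0,0,0,-0.11,1]
    - [0.18,-0.067,0,0,0,-0.18,1]
    - [0.26,-0.096,0,0,0,-0.25,1]
    - [0.34,-0.125,0,0,0,-0.32,1]
    - [0.42,-0.155,0,0,0,-0.39,1]
    - [0.5,-0.182,0,0,0,-0.46,1]
    - [0.58,-0.21,0,0,0,-0.53,1]
    - [0.66,-0.24,0,0,0,-0.6,1]
    - [0.74,-0.27,0,0,0,-0.67,1]

```text
clock: 2.2
position: [0.5779, 0.0088, 0.2512]
tool_rot: [-3.141, 0.0, 2.201]
force: [0.4, -0.9, -0.1]
grip_width: 0.0003
finger_force: 0.0
```

Run:
```python
from h import *
st();print(rel([.5773,.0097,.175],R.from_euler('xyz',[np.pi,0,np.radians(134.2)])))
```

```text
2.2 [0.5779 0.0088 0.2512] [-1.7998e+02  2.0000e-02  1.2613e+02] F [ 0.4 -0.9 -0.1] w 0.0003 0.0 q [ 0.33  0.49 -0.63  1.68  0.32  1.08  0.23]
(array([2.200e-03, 1.000e-04, 1.524e-01]), array([-0.0002,  0.0002, -0.0672]))
```

Request:
play_rows:
  deltas:
    - [0.002,0,0.04,0,0,-0.04,1]
    - [0.002,0,0.1,0,0,-0.067,1]
    - [0.002,0,0.15,0,0,-0.067,1]
    - [0.002,0,0.18,0,0,-0.067,1]
    - [0.002,0,0.2,0,0,-0.067,1]
    - [0.002,0,0.21,0,0,-0.067,1]
    - [0.002,0,0.22,0,0,-0.067,1]
    - [0.002,0,0.23,0,0,-0.067,1]
    - [0.002,0,0.24,0,0,-0.067,1]
    - [0.002,0,0.24,0,0,-0.067,1]

```text
clock: 3.2
position: [0.5771, 0.0093, 0.1317]
tool_rot: [3.141, 0.001, 2.337]
force: [-0.0, 0.6, -1.2]
grip_width: -0.0
finger_force: 0.0
```

Run:
```python
from h import *
st()
im=grab_frame('wrist')[:,:,::-1].copy();cv2.imwrite('pics/w2.png',im)
```

```text
3.2 [0.5771 0.0093 0.1317] [1.7999e+02 4.0000e-02 1.3393e+02] F [-0.   0.6 -1.2] w -0.0 0.0 q [ 0.3   0.63 -0.6   1.79  0.46  0.86  0.25]
```

View pics/w2.png

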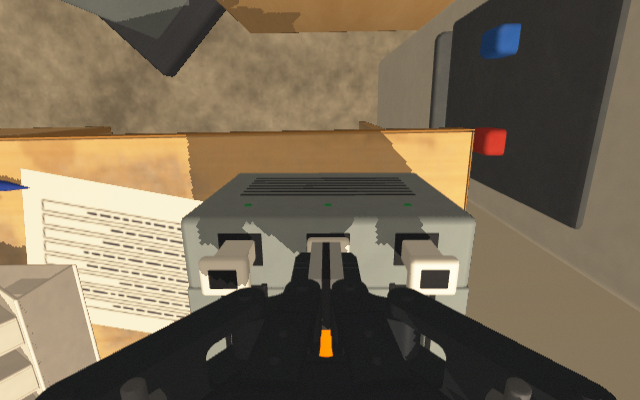

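The fingers at (327,260) stand on the middle key, which is now well below its neighbours. The orange cap shows behind at (326,342). I'll push on to the stop.

Request:
play_rows:
  deltas:
    - [0,0,0.005,0,0,0,1]
    - [0,0,0.01,0,0,0,1]
    - [0,0,0.014,0,0,0,1]
    - [0,0,0.014,0,0,0,1]

```text
clock: 3.65
position: [0.5779, 0.0099, 0.1276]
tool_rot: [3.14, 0.003, 2.338]
force: [-15.4, -4.4, 52.1]
grip_width: -0.0
finger_force: 26.5
```

That is the stop: 52 N at z = 0.1276. Backing off straight up, and opening to about 40 mm when clear.

Request:
play_rows:
  deltas:
    - [0,0,-0.02,0,0,0,1]
    - [0,0,-0.06,0,0,0,1]
    - [0,0,-0.12,0,0,0,1]
    - [0,0,-0.2,0,0,0,1]
    - [0,0,-0.26,0,0,0,0.6]
    - [-0.06,0,-0.26,0,0,0,0.5]
    - [-0.06,0,-0.26,0,0,0,0.5]
    - [-0.06,0,-0.26,0,0,0,0.5]

```text
clock: 4.45
position: [0.5977, -0.012, 0.2542]
tool_rot: [3.141, -0.0, 2.337]
force: [0.3, -0.0, -0.1]
grip_width: 0.0428
finger_force: 0.0
```

Run:
```python
from h import *
np.set_printoptions(precision=4,suppress=True)
st()
B={'top':(238,160,275,205),'scene':(222,175,248,240)}
k={};I={}
for n in('top','scene','wrist'):
    k[n]=K(n);I[n]=grab_frame(n)[:,:,::-1].copy();cv2.imwrite(f'pics/{n}3.png',I[n])
for n in('top','scene'):
    x0,y0,x1,y1=B[n]
    h=cv2.cvtColor(I[n],cv2.COLOR_BGR2HSV)[y0:y1,x0:x1]
    m=cv2.inRange(h,(5,170,150),(20,255,255));ys,xs=np.nonzero(m)
    if len(xs)>20:
        P=np.array([onz(k[n],(x+x0,y+y0),.142)[:2] for x,y in zip(xs,ys)]).astype(np.float32)
        print(n,len(xs),P.mean(0),cv2.minAreaRect(P))
z=[cv2.resize(I['scene'][175:300,170:295],(375,375),interpolation=2),cv2.resize(I['wrist'][150:400,170:480],(425,375))]
cv2.imwrite('pics/z3.png',np.hstack(z))
```

```text
4.45 [ 0.5977 -0.012   0.2542] [179.99  -0.01 133.92] F [ 0.3 -0.  -0.1] w 0.0428 0.0 q [ 0.37  0.52 -0.66  1.62  0.35  1.11  0.39]
top 110 [ 0.6316 -0.0497] ((0.6310372948646545, -0.04924516752362251), (0.01549898087978363, 0.04071185737848282), 43.44009017944336)
scene 332 [ 0.6143 -0.0315] ((0.6148641109466553, -0.03207165375351906), (0.015968862920999527, 0.0840008482336998), 44.777313232421875)
```

View pics/z3.png

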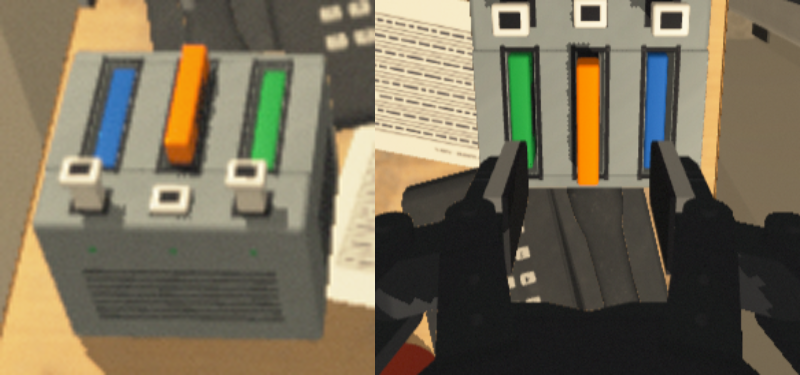

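The orange cartridge stands raised about 20 mm, its key is down, and the neighbours are untouched. Next is the descent over the cap with the fingers 43 mm apart.

Run:
```python
from h import *
print(rel([.6202,-.0358,.1245],R.from_euler('xyz',[np.pi,0,np.radians(134.2)])))
```

```text
(array([-0.0674, -0.0012,  0.2593]), array([-0.    , -0.0002, -0.0015]))
```

Request:
play_rows:
  deltas:
    - [-0.04,-0.001,0,0,0,-0.002,0.5]
    - [-0.067,-0.001,0.03,0,0,-0.002,0.5]
    - [-0.067,-0.001,0.09,0,0,-0.002,0.5]
    - [-0.067,-0.001,0.15,0,0,-0.002,0.5]
    - [-0.067,-0.001,0.2,0,0,-0.002,0.5]
    - [-0.067,-0.001,0.235,0,0,-0.002,0.5]
    - [-0.067,-0.001,0.25,0,0,-0.002,0.5]
    - [-0.067,-0.001,0.259,0,0,-0.002,0.5]
    - [-0.067,-0.001,0.259,0,0,-0.002,0.5]
    - [-0.067,-0.001,0.259,0,0,-0.002,0.5]

```text
clock: 5.6
position: [0.6209, -0.0362, 0.1255]
tool_rot: [3.141, 0.001, 2.342]
force: [-0.1, 0.9, 0.5]
grip_width: 0.0426
finger_force: 0.0
```

Request:
play_rows:
  deltas:
    - [0,0,0,0,0,0,0.6]
    - [0,0,0,0,0,0,0.7]
    - [0,0,0,0,0,0,0.8]
    - [0,0,0,0,0,0,0.9]
    - [0,0,0,0,0,0,1]
    - [0,0,0,0,0,0,1]
    - [0,0,0,0,0,0,1]
  newtons: 60

```text
clock: 6.3
position: [0.6207, -0.0362, 0.125]
tool_rot: [3.141, 0.0, 2.342]
force: [0.5, 0.4, 3.2]
grip_width: 0.0123
finger_force: 61.7
```

Gripped on 12.3 mm at 62 N, so I draw it straight up.

Request:
play_rows:
  deltas:
    - [0,0,-0.01,0,0,0,1]
    - [0,0,-0.03,0,0,0,1]
    - [0,0,-0.06,0,0,0,1]
    - [0,0,-0.1,0,0,0,1]
    - [0,0,-0.14,0,0,0,1]
    - [0,0,-0.18,0,0,0,1]
    - [0,0,-0.22,0,0,0,1]
    - [0,0,-0.27,0,0,0,1]
    - [0,0,-0.32,0,0,0,1]
    - [0,0,-0.32,0,0,0,1]

```text
clock: 7.3
position: [0.6213, -0.0361, 0.2885]
tool_rot: [3.139, 0.003, 2.342]
force: [0.5, 0.6, -1.2]
grip_width: 0.0129
finger_force: 61.1
```

Run:
```python
from h import *
st()
I={n:grab_frame(n)[:,:,::-1] for n in('scene','wrist')}
cv2.imwrite('pics/z4.png',np.hstack([cv2.resize(I['scene'][120:300,160:310],(313,375),interpolation=2),cv2.resize(I['wrist'][150:400,170:480],(425,375))]))
```

```text
7.3 [ 0.6213 -0.0361  0.2885] [179.85   0.18 134.2 ] F [ 0.5  0.6 -1.2] w 0.0129 61.05670094490051 q [ 0.39  0.53 -0.66  1.52  0.34  1.2   0.46]
```

View pics/z4.png

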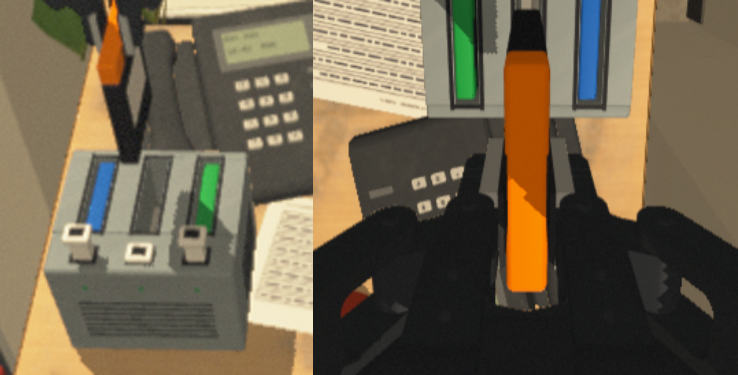

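The cartridge hangs upright, central in the grip and clear of the dock. Now the pose above the left sleeve.

```bash
cat >> h.py <<'E'
s=np.sqrt(.5); PZ=np.array([-.5*s,-.5*s,np.cos(np.pi/6)]); PX=np.array([PZ[2]*s,PZ[2]*s,.5]); P0=np.array([.4455,-.2574,.0385])
RT=R.from_matrix(np.c_[PX,np.cross(-PZ,PX),-PZ])
E
python3 - <<'E'
from h import *
print(P0+.262*PZ,rel(P0+.262*PZ,RT))
E
```

```text
[ 0.35286901 -0.35003099  0.26539866] (array([-0.0766, -0.8208,  0.0398]), array([-0.1941,  0.1972,  0.725 ]))
```

Request:
play_rows:
  deltas:
    - [-0.002,-0.025,0,-0.006,0.006,0.022,1]
    - [-0.008,-0.082,0,-0.019,0.02,0.073,1]
    - [-0.014,-0.156,0,-0.037,0.037,0.138,1]
    - [-0.021,-0.23,0,-0.054,0.055,0.203,1]
    - [-0.028,-0.304,0,-0.072,0.073,0.268,1]
    - [-0.035,-0.378,0,-0.089,0.091,0.333,1]
    - [-0.042,-0.451,0,-0.107,0.108,0.399,1]
    - [-0.049,-0.525,0,-0.124,0.126,0.464,1]
    - [-0.056,-0.6,0,-0.142,0.144,0.529,1]
    - [-0.063,-0.673,0,-0.159,0.162,0.594,1]

```text
clock: 8.4
position: [0.3991, -0.2949, 0.2843]
tool_rot: [3.076, -0.442, 1.082]
force: [-0.1, 0.3, -1.0]
grip_width: 0.0124
finger_force: 61.0
```

Run:
```python
from h import *
st();print(rel(P0+.262*PZ,RT))
```

```text
8.4 [ 0.3991 -0.2949  0.2843] [176.24 -25.34  61.97] F [-0.1  0.3 -1. ] w 0.0124 60.97596287727356 q [ 1.18  0.36 -0.49  1.84 -0.33  1.04  0.39]
(array([-0.1434, -0.0281, -0.028 ]), array([-0.0346,  0.0344,  0.1264]))
```

Request:
play_rows:
  deltas:
    - [-0.06,-0.012,-0.012,-0.015,0.015,0.05,1]
    - [-0.12,-0.024,-0.024,-0.03,0.03,0.1,1]
    - [-0.143,-0.028,-0.028,-0.035,0.034,0.126,1]
    - [-0.143,-0.028,-0.028,-0.035,0.034,0.126,1]
    - [-0.143,-0.028,-0.028,-0.035,0.034,0.126,1]

```text
clock: 8.9
position: [0.3559, -0.3482, 0.2661]
tool_rot: [3.137, -0.521, 0.798]
force: [0.4, 0.5, -0.8]
grip_width: 0.0126
finger_force: 61.1
```

Run:
```python
from h import *
st();print('to 262',rel(P0+.262*PZ,RT));print('to 162',rel(P0+.162*PZ,RT))
im=grab_frame('wrist')[:,:,::-1].copy()
k=K('wrist')
# project sleeve model points as a check of the estimated pocket: mouth inside corners
PY=np.cross(PZ,PX)
for a in(-1,1):
    for b in(-1,1):
        p=proj(k,P0+.05*PZ+a*.041*PX+b*.010*PY);print(a,b,p.round(1));cv2.circle(im,tuple(int(v) for v in p.round()),2,(255,0,255),-1)
cv2.imwrite('pics/w5.png',cv2.resize(im[60:400,120:560],(792,590),interpolation=2))
```

```text
8.9 [ 0.3559 -0.3482  0.2661] [179.76 -29.88  45.71] F [ 0.4  0.5 -0.8] w 0.0126 61.05263829231262 q [ 1.3   0.4  -0.42  1.86 -0.42  1.03  0.37]
to 262 (array([-0.0065, -0.0018, -0.0022]), array([-0.001 ,  0.001 ,  0.0051]))
to 162 (array([-0.0061, -0.0014,  0.1978]), array([-0.001 ,  0.001 ,  0.0051]))
-1 -1 [333.6 212.7]
-1 1 [316.3 212.4]
1 -1 [335.1 140.8]
1 1 [316.6 140.5]
```

View pics/w5.png

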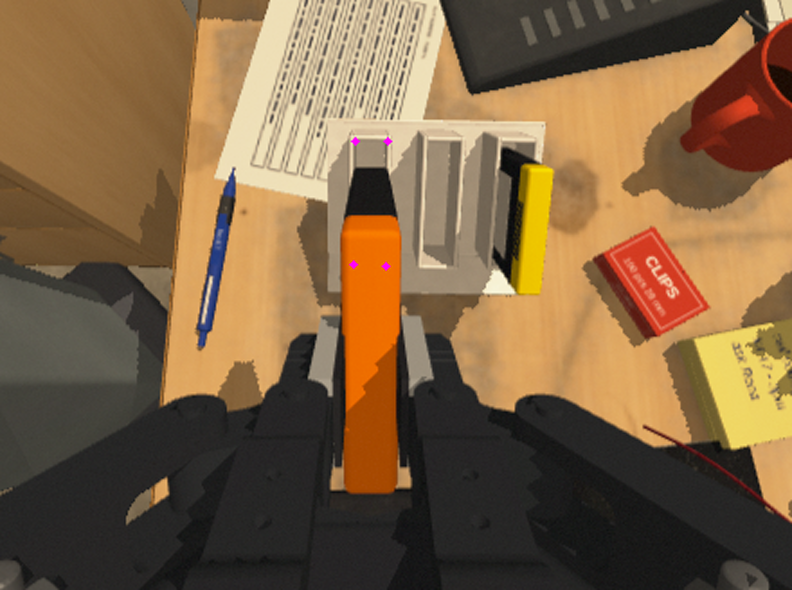

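The projected mouth corners at (355,141), (388,141), (353,265) and (386,266) sit on the left sleeve's inner rim, so the pocket estimate holds. Approaching to 25 mm above the mouth.

Request:
play_rows:
  deltas:
    - [-0.006,-0.001,0.02,-0.001,0.001,0.005,1]
    - [-0.006,-0.001,0.06,-0.001,0.001,0.005,1]
    - [-0.006,-0.001,0.11,-0.001,0.001,0.005,1]
    - [-0.006,-0.001,0.15,-0.001,0.001,0.005,1]
    - [-0.006,-0.001,0.18,-0.001,0.001,0.005,1]
    - [-0.006,-0.001,0.198,-0.001,0.001,0.005,1]
    - [-0.006,-0.001,0.198,-0.001,0.001,0.005,1]
    - [-0.006,-0.001,0.198,-0.001,0.001,0.005,1]

```text
clock: 9.75
position: [0.3884, -0.3155, 0.179]
tool_rot: [3.141, -0.523, 0.785]
force: [0.2, -1.2, -1.5]
grip_width: 0.0124
finger_force: 61.0
```

Run:
```python
from h import *
st();print('to 162',rel(P0+.162*PZ,RT));print('to 87',rel(P0+.087*PZ,RT))
im=grab_frame('wrist')[:,:,::-1].copy()
k=K('wrist');PY=np.cross(PZ,PX);print([proj(k,P0+.05*PZ+a*.041*PX+b*.010*PY).round(0) for a in(-1,1) for b in(-1,1)])
p=proj(k,P0+.05*PZ+.035*PX);x,y=int(p[0]),int(p[1])
g=cv2.cvtColor(im,cv2.COLOR_BGR2GRAY);print(p)
for dy in(0,6,12): print(y+dy,list(range(x-30,x+31,3))[0],g[y+dy,x-30:x+31:2].tolist())
top=grab_frame('top')[:,:,::-1]
cv2.imwrite('pics/w6.png',np.hstack([cv2.resize(im[100:300,220:440],(440,400),interpolation=2),cv2.resize(top[205:295,310:390],(356,400),interpolation=2)]))
```

```text
9.75 [ 0.3884 -0.3155  0.179 ] [179.95 -29.98  44.99] F [ 0.2 -1.2 -1.5] w 0.0124 60.97034811973572 q [ 1.23  0.51 -0.45  1.97 -0.45  0.78  0.38]
to 162 (array([ 0.0005, -0.0014,  0.0008]), array([ 0.0004,  0.0002, -0.    ]))
to 87 (array([ 0.0005, -0.0016,  0.1508]), array([ 0.0004,  0.0002, -0.    ]))
[array([336., 244.]), array([313., 244.]), array([337., 148.]), array([312., 148.])]
[324.51714983 156.0203563 ]
156 294 [200, 201, 203, 202, 202, 138, 136, 127, 206, 107, 125, 138, 83, 82, 83, 81, 82, 82, 84, 83, 115, 98, 184, 185, 203, 202, 201, 202, 137, 136, 136]
162 294 [197, 204, 203, 166, 136, 137, 136, 124, 206, 136, 126, 23, 21, 22, 22, 24, 25, 22, 26, 24, 24, 52, 190, 190, 201, 201, 162, 132, 135, 133, 134]
168 294 [190, 139, 139, 137, 139, 140, 138, 121, 204, 137, 41, 19, 22, 23, 23, 24, 24, 23, 22, 22, 24, 24, 192, 172, 205, 167, 137, 137, 138, 135, 137]
```

View pics/w6.png

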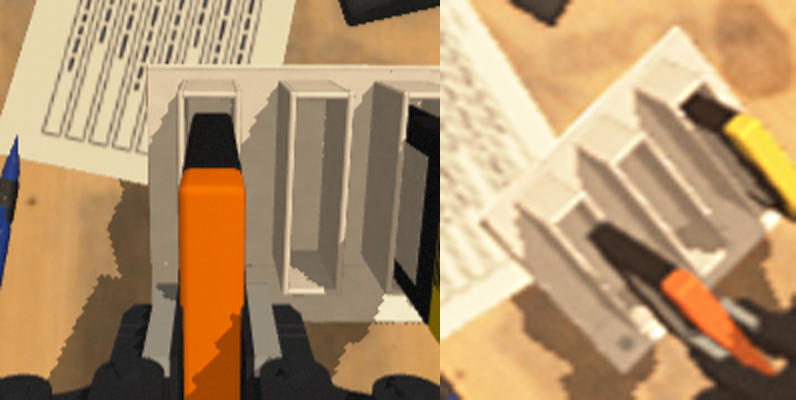

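The sleeve's rims at row 168 lie at columns 310 and 340, so its centre is about 325. The cartridge's lower end is centred at about 326, under 1 mm off, and clear of the rim. Inserting.

Request:
play_rows:
  deltas:
    - [0,-0.001,0.02,0,0,0,1]
    - [0,-0.001,0.035,0,0,0,1]
    - [0,-0.001,0.05,0,0,0,1]
    - [0,-0.001,0.06,0,0,0,1]
    - [0,-0.001,0.07,0,0,0,1]
    - [0,-0.001,0.07,0,0,0,1]

```text
clock: 10.45
position: [0.4004, -0.3023, 0.1479]
tool_rot: [-3.141, -0.524, 0.785]
force: [0.1, 0.3, -1.3]
grip_width: 0.0123
finger_force: 61.0
```

Request:
play_rows:
  deltas:
    - [0,0,0.015,0,0,0,1]
    - [0,0,0.03,0,0,0,1]
    - [0,0,0.045,0,0,0,1]
    - [0,0,0.058,0,0,0,1]
    - [0,0,0.066,0,0,0,1]
    - [0,0,0.07,0,0,0,1]
    - [0,0,0.07,0,0,0,1]

```text
clock: 11.15
position: [0.4127, -0.2903, 0.118]
tool_rot: [3.141, -0.523, 0.785]
force: [0.6, -0.2, -1.6]
grip_width: 0.0123
finger_force: 61.1
```

Request:
play_rows:
  deltas:
    - [0,0,0.004,0,0,0,1]
    - [0,0,0.008,0,0,0,1]
    - [0,0,0.012,0,0,0,1]
    - [0,0,0.012,0,0,0,1]

```text
clock: 11.55
position: [0.4148, -0.2881, 0.1128]
tool_rot: [3.141, -0.523, 0.785]
force: [-0.0, -0.8, -1.0]
grip_width: 0.0126
finger_force: 61.1
```

Request:
play_rows:
  deltas:
    - [0,0,0.003,0,0,0,1]
    - [0,0,0.006,0,0,0,1]
    - [0,0,0.006,0,0,0,1]

```text
clock: 11.85
position: [0.4159, -0.288, 0.111]
tool_rot: [3.14, -0.523, 0.785]
force: [-9.3, -4.2, 17.4]
grip_width: 0.0122
finger_force: 63.9
```

Request:
play_rows:
  deltas:
    - [0,0,0.003,0,0,0,1]
    - [0,0,0.006,0,0,0,1]
    - [0,0,0.006,0,0,0,1]

```text
clock: 12.15
position: [0.4175, -0.2896, 0.1105]
tool_rot: [3.135, -0.522, 0.784]
force: [-29.1, -16.9, 68.8]
grip_width: 0.0128
finger_force: 73.2
```

It stands on the floor: the force along the sleeve axis rose at d ≈ 84 mm, as expected. I relieve the force and open.

Request:
play_rows:
  deltas:
    - [0,0,-0.006,0,0,0,1]
    - [0,0,-0.007,0,0,0,1]
    - [0,0,-0.007,0,0,0,0.85]
    - [0,0,-0.007,0,0,0,0.7]
    - [0,0,-0.007,0,0,0,0.6]
    - [0,0,-0.007,0,0,0,0.55]
    - [0,0,-0.007,0,0,0,0.55]
    - [0,0,-0.007,0,0,0,0.55]
  newtons: 30

```text
clock: 12.95
position: [0.4157, -0.2873, 0.1107]
tool_rot: [3.141, -0.523, 0.785]
force: [-0.7, 0.4, -0.3]
grip_width: 0.0382
finger_force: 0.0
```

Request:
play_rows:
  deltas:
    - [0,0,-0.02,0,0,0,0.55]
    - [0,0,-0.05,0,0,0,0.55]
    - [0,0,-0.1,0,0,0,0.55]
    - [0,0,-0.16,0,0,0,0.55]
    - [0,0,-0.22,0,0,0,0.55]
    - [0,0,-0.28,0,0,0,0.55]
    - [0,0,-0.28,0,0,0,0.55]
    - [0,0,-0.28,0,0,0,0.55]

```text
clock: 13.75
position: [0.3659, -0.3371, 0.2326]
tool_rot: [3.14, -0.523, 0.785]
force: [0.2, 0.7, -0.3]
grip_width: 0.0386
finger_force: 0.0
```

Run:
```python
from h import *
np.set_printoptions(precision=4,suppress=True)
st()
I={n:grab_frame(n)[:,:,::-1] for n in('wrist','top')};k=K('wrist');PY=np.cross(PZ,PX)
cv2.imwrite('pics/w7.png',np.hstack([cv2.resize(I['wrist'][60:400,140:540],(500,425)),cv2.resize(I['top'][205:295,325:385],(283,425),interpolation=2)]))
# orange & yellow cap top faces: cast to the plane pocket z=104, give pocket x,y
h=cv2.cvtColor(I['wrist'],cv2.COLOR_BGR2HSV)
for n,a,b,c in(('orange',5,19,0),('yellow',22,32,-.09)):
    m=cv2.inRange(h,(a,170,120),(b,255,255));m[:, :200]=0;m[:,480:]=0
    l=cv2.connectedComponentsWithStats(m);i=1+np.argmax(l[2][1:,4]);ys,xs=np.nonzero(l[1]==i)
    Q=[]
    for x,y in zip(xs,ys):
        o,d=ray(k,(x,y));t=((P0+.104*PZ-o)@PZ)/(d@PZ);q=o+t*d-P0;Q.append((q@PX,q@PY))
    Q=np.array(Q).astype(np.float32);print(n,len(xs),Q.min(0),Q.max(0),cv2.minAreaRect(Q))
```

```text
13.75 [ 0.3659 -0.3371  0.2326] [179.9  -29.95  44.96] F [ 0.2  0.7 -0.3] w 0.0386 0.0 q [ 1.28  0.43 -0.43  1.91 -0.43  0.93  0.37]
orange 1384 [-0.032  -0.0041] [0.0415 0.0094] ((0.00471743568778038, 0.002751012798398733), (0.07349833846092224, 0.013292479328811169), 0.27341198921203613)
yellow 1378 [-0.0385 -0.0929] [ 0.035 -0.076] ((-0.001755252480506897, -0.0845898911356926), (0.07359969615936279, 0.016862792894244194), 0.19055424630641937)
```

View pics/w7.png

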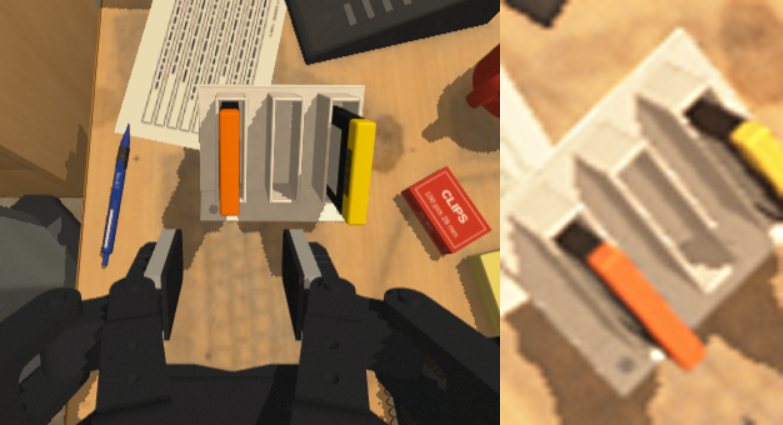

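The orange cartridge stands in the left sleeve at (229,160), at the same height as the seated yellow one: its cap face measures 73.5 mm on the home plane, against 73.6 mm for yellow. It is within a few mm of the sleeve axis, and the gripper is clear.

```bash
python3 -c "
from workcell import *
print(job_done())"
```

```text
the job is handed in; nothing more can be done
None
```

The orange cartridge was ejected, drawn out of the dock and seated cap-up in the rack's left sleeve, and the job was handed in at about 14 s with nothing else seen to move; no verdict was returned.

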